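# Clamp the assembly jig with a T-bolt

### The arm

A 6-joint arm with a two-finger parallel gripper is mounted at the origin on the work surface. World frame = base frame: x ahead of the robot, y to its left, z up, the work surface at z = 0. Lengths are in m, angles in rad, forces in N, time in s.
With the tool pointing down it reaches from about 0.35 to 0.775 m from the base axis. Payload 5.5 kg.
Tool frame: the origin (TCP) lies midway between the tips of the shut fingers; the grasp point (between the pads) lies 19 mm behind it (env.grip_point_offset is the distance from the TCP to the grasp point, in m); x points along the fingers, y is the direction in which the jaws open and shut, and the axes are right-handed (so a half turn about x gives the same grasp; the last joint's range is limited). The gripper opens to 85 mm and grips with 20 to 120 N. Pads are 22 mm wide; open, the fingers measure 114 mm over their backs; the gripper's body (76 mm by 85 mm) begins 54 mm behind the grasp point. The pads swing forward as they close: fully open they stand 13 mm farther back than shut.
Start: joints at [0.984, 0.313, 0.046, 1.304, 0, 1.431], TCP at [0.248, 0.519, 0.231] pointing down, gripper open.
Joint ranges: [-2.76, 2.76], [-0.86, 1.69], [-1.03, 1.26], [-2.2, 2.34], [-1.47, 1.5], [-3.14, 3.14]. Speed limits (rad/s): [2.57, 2.57, 3.14, 3.14, 3.14, 3.14].

### API

Orientations are given as a rotation vector (axis times angle).
In Python, from bench import env gives the robot as it stands. The module is installed in compiled form; this text tells all that it offers.
- The arm moves only by the tool drive_tool, never from a script. Its argument "plan" is a list of rows, each a list of 4 numbers: the shift along the tool's x, y, z in mm, then the turn about the tool's x in rad. A call has exactly 10 rows; each row is the pose to reach, as a shift and turn from the pose commanded when the call began, along the tool's axes at that moment; what a row does not reach only later rows make up. A row lasts 1/12 s, in which the tool goes at most 41.7 mm and 7.16 degrees, less where a joint would pass 70% of its speed; a pose out of reach is approached as far as the arm can. A call with a gripper value outside its range is refused whole. "gripper" is the opening in per cent of the stroke, from 0 (shut) to 100 (fully open), set as the call begins (left out, the last holds). The fingers move at their own pace and stop on an object; "force" is the grip in N (left out, the last holds). Time passes only in rows, so rows that repeat a pose let the fingers close, or fill a call up. It gives the time, the measured TCP pose, the force and the opening at its end, in the units of the state.
- env.state(): the state, without advancing time (a new reading comes with each control period).
- env.get_image(name): name is "side" or "top"; returns the picture (480x640x3 uint8, red, green, blue); there is no depth.
- env.camera_info(name): a dict with "fx", "fy", "cx", "cy" (pixels), "R" (3x3) and "t" (3): a world point X has camera coordinates R X + t. Camera axes: x right, y down, z forward; pixel columns grow to the right and rows downward; lengths in m; the calibration is good to about 2 mm. A picture is of the moment at which its call begins. camera_info takes no time and is no camera call.
- env.job_done(): hands the job in, once; it reports no verdict.
Trained networks look in the newest picture that a camera, given by its name, has taken for a name from the list of things; names that differ only in an ending like _2 or _b are one class to them, and where a whole thing is asked for, a point or a joint stands for the part that bears it (a point fixed in the world has none). Each returns a list of dicts, best first, with "p" (0 to 1); they miss things now and then, are a little off and sometimes report something else, mostly with a low value. They report only what shows in the picture. A call takes as long as a camera call. They do not tell look-alikes from the thing itself.
- env.boxes_of(camera, name): "box" ([left, top, right, bottom] in pixels, round what is visible of it).
- env.cut_out(camera, name): "pixels" (480x640 bool, what is visible of it) and "box" ([left, top, right, bottom] in pixels, round what is visible of it).
The state is a dict: "time": time; "joints": joint angles; "qvel": joint speeds; "tau": joint torques, N m; "ee_pos": TCP position; "eef_rot": TCP orientation; "force": force on the tool from outside, world axes, zero at the start; "ft_torque": the same for the moment, N m; "opening": finger opening in m.
Only numpy, scipy, OpenCV 4.12 (cv2) and the standard library are available. Lean on these libraries where they do the work, as an engineer would, in place of code of your own. Each camera call takes 0.05 s, during which the arm holds its last target. There are 200 camera calls.

### The job

Clamp the grey jig down on the slotted plate: take the T-bolt with the hex flange nut from the wooden rack, drop its head lengthwise through the slot clear of the jig and slide it along the slot until its shank sits at the bottom of the jig's fork. Lower the flange onto the fork and turn the nut clockwise (seen from above) so that the head swings square across under the slot, then tighten it by feel until it grips firmly, at about 20 N and not over 40 N, and at no time press on the jig with more than 60 N. Leave the jig against its stop bar, and leave the knob screw, the spare nut and the roll of tape where they are.

Things in the scene. Friction and masses are not known exactly. Their poses are not given: they have to be found in the camera images.
- clamp: T-bolt, steel, 0.24 kg. Hex nut on a round flange 34 mm wide, 4 mm thick; below it a 12 mm shank and a T-head 40 x 20 x 8 mm. Origin: centre of the flange's underside, z up, the nut's x. The head's top is 24 mm below the flange at the start. It hangs by the flange in one of the rack's pockets, head lengthwise along the nut's x.
- nut_grip (a point): Centre of the hex nut, 17 mm above the flange's underside; nut 32 mm across flats, flats from 4 to 30 mm, facing x and x +- 60 degrees. A 12 mm thread stub stands 10 mm above it. Head and nut turn together until the head is stopped; then 1 rad of clockwise nut turn raises the head 6 mm. A loose nut drags 0.08 N m. It stays where it is left.
- bolt_axis (a point): On the shank axis 20 mm below the flange; turns with the head, x along its 40 mm length, z up. Once the head bears on the strips under the lips, clamping force grows about 45 N per rad of nut turn. With the head square, lifting the nut by hand until the head bears shows the play left to take up.
- plate: Aluminium slotted plate fixed to the bench, 320 x 140 x 32 mm, origin at the centre of its underside, x along the slot. The slot, 23 mm wide, opens over a channel 42 mm wide whose floor is 27 mm below the plate's top; both ends closed. Under the 8 mm lips lie sprung bearing strips (8 N/mm); their undersides are 8 to 12 mm below the plate's top (varies, unseen).
- slot (a point): Centre of the slot at the plate's top face, axes of the plate; slot open from x = -148 to 148 mm. The head's cut corners let it turn clockwise only, a quarter turn from lengthwise, until it stops against the channel walls up to 10 degrees past square.
- stop: Steel stop bar 14 x 100 x 20 mm screwed across the plate; origin at its underside, x along the slot. The jig's back rests against its +x face.
- jig: Loose grey jig, 0.9 kg, resting on the plate over the slot, back against the stop. Base 120 x 90 x 10 mm, origin at the centre of its underside, x along the slot and away from the stop. Its front (x = 60 mm) has a fork: a notch 17 mm wide, open to +x, with its bottom at x = 31 mm. Behind x = -9 mm stands a nest with a dark housing and white disc, up to 42 mm high.
- fork_seat (a point): Where the bolt's axis stands when the shank touches the bottom of the fork, at the top face of the base (10 mm above the plate); axes of the jig. The slot is free for the bolt's head from 51 mm in +x of here on.
- rack: Wooden block 190 x 75 x 60 mm fixed to the bench, origin at the centre of its underside; two pockets 47 x 25 mm, 45 mm deep, at x = -45 and +45 mm, 47 mm side along its x.
- knob_screw: Bystander in the other pocket: screw with a round black knob, 31 mm across, and flange; no T-head.
- spare_nut: Bystander: loose hex nut, 24 mm across flats, 14 mm high, on the plate near its +x end.
- tape: Bystander: yellow roll of tape lying flat, 90 mm across, 22 mm high.
Things that resemble listed ones, but are neither listed nor needed, are in the scene too. What is shaped like the clamp but yellow is not meant.

How it is judged:
On the way, in this order (a step that is already met when the one before it is completed fails the run):
1. the T-bolt's head is down in the slot, clear of the jig (z of bolt_axis in the frame of slot below -0.004 m and y of bolt_axis in the frame of slot between -0.004 and 0.004 m and x of bolt_axis in the frame of slot below 0.148 m and horizontal distance between bolt_axis and fork_seat above 0.035 m), for 0.1 s.
2. the shank is at the bottom of the jig's fork (horizontal distance between bolt_axis and fork_seat below 0.004 m and z of bolt_axis in the frame of slot below -0.004 m), for 0.1 s.
At the end, for the whole second after the job is handed in: The bolt's axis stands within 5 mm of the fork's seat, upright within 0.08 rad, its head square across the slot within 0.3 rad, and bolt and jig press on each other with 12 to 40 N after release; the jig has moved less than 8 mm and is within 6 mm of its stop; all at rest (horizontal distance between bolt_axis and fork_seat below 0.005 m and angle between the x axis of bolt_axis and the y axis of slot, either way round below 0.3 rad and contact force between clamp and jig between 12 and 40 N and angle between clamp's own z axis and vertical below 0.08 rad and horizontal distance between jig and stop below 0.0735 m and distance of jig from where it was at the start of the episode below 0.008 m and linear speed of each of clamp, jig below 0.02 m/s); the robot touches nothing.
It fails at once if the bolt pressed on the jig with more than 60 N (contact force between clamp and jig above 60 N).
It fails at once if the jig shoved more than 12 mm (distance of jig from where it was at the start of the episode above 0.012 m).
It fails at once if a bystander was disturbed by more than 25 mm (distance of any of knob_screw, spare_nut, tape from where it was at the start of the episode above 0.025 m).
It also fails if it takes over 64 s, if anything falls off the work surface, if the arm or the gripper's body presses on something with over 40 N, if the wrist force passes 120 N, or if a joint passes its speed limit or range.

## Working session

There is one attempt and no reset: what is moved stays moved. The work goes in short steps, Python scripts to look and compute and a tool call to move; the robot and the scene stay as the last step left them, time stands still between calls to the robot, and variables do not carry over. Pictures are saved under pics/ and viewed, about 8 in all and at most 12, crops included, and the job is handed in when it is done.

Besides the shell and the picture viewer there is one more tool, called after "Request:" as name([rows], argument=value, ...), one row to a line, values as JSON. drive_tool: Moves the arm, as the interface text tells. Its arguments: {"type":"object","properties":{"plan":{"type":"array","items":{"type":"array","items":{"type":"number"}}},"gripper":{"type":"number"},"force":{"type":"number"}},"required":["plan"]}

```bash
mkdir -p pics; cat > h.py <<'E'
import numpy as np, cv2
from bench import env
from scipy.spatial.transform import Rotation as Ro
def cam(n):
    c=env.camera_info(n); return c,np.array(c["R"]),np.array(c["t"])
def px(n,X):
    c,R,t=cam(n); p=R@np.array(X)+t; return np.array([c["fx"]*p[0]/p[2]+c["cx"],c["fy"]*p[1]/p[2]+c["cy"]])
def ray(n,u,v,z):
    c,R,t=cam(n); d=R.T@np.array([(u-c["cx"])/c["fx"],(v-c["cy"])/c["fy"],1]); o=-R.T@t
    return o+d*(z-o[2])/d[2]
def save(n,f,box=None,s=1):
    im=env.get_image(n)[:,:,::-1]
    if box: im=im[box[1]:box[3],box[0]:box[2]]
    cv2.imwrite('pics/'+f,cv2.resize(im,None,fx=s,fy=s,interpolation=cv2.INTER_CUBIC)); 
E
python3 - <<'E'
from h import *
for n in("top","side"):
    save(n,n+"0.png")
    c,R,t=cam(n);print(n,c["fx"],-R.T@t,R.round(3).tolist())
    for k in("clamp","plate","stop","jig","rack","knob_screw","spare_nut","tape"):
        print(k,[(round(b["p"],2),np.round(b["box"]).astype(int).tolist()) for b in env.boxes_of(n,k)][:4])
s=env.state();print(s)
print(Ro.from_rotvec(s["eef_rot"]).as_matrix().round(3))
print(env.grip_point_offset)
E
```

```text
top 612.3594923658871 [ 0.3555683  -0.0434456   1.13886982] [[-0.027, -0.999, -0.024], [-0.983, 0.031, -0.18], [0.181, 0.019, -0.983]]
clamp [(0.97, [147, 170, 170, 200]), (0.88, [138, 233, 163, 258]), (0.67, [212, 228, 238, 249])]
plate [(0.97, [306, 202, 486, 282])]
stop [(0.56, [452, 212, 464, 269]), (0.29, [388, 219, 457, 265])]
jig [(0.93, [388, 213, 456, 265])]
rack [(0.57, [129, 216, 187, 327]), (0.37, [141, 234, 164, 258])]
knob_screw [(0.64, [147, 283, 168, 305]), (0.15, [129, 214, 190, 327])]
spare_nut [(0.43, [388, 212, 457, 265])]
tape [(0.59, [494, 282, 546, 333])]
side 569.5019018011133 [0.36044822 0.69543432 0.68585795] [[-0.971, -0.239, -0.005], [-0.146, 0.608, -0.78], [0.19, -0.757, -0.625]]
clamp [(0.79, [245, 382, 276, 414]), (0.6, [264, 325, 290, 372]), (0.57, [160, 374, 195, 421])]
plate [(0.77, [270, 173, 387, 300])]
stop [(0.64, [324, 173, 374, 196]), (0.31, [272, 172, 386, 298])]
jig [(0.55, [310, 174, 369, 231])]
rack [(0.94, [212, 379, 369, 469])]
knob_screw [(0.8, [314, 391, 345, 424]), (0.6, [241, 382, 272, 417])]
spare_nut [(0.78, [334, 265, 347, 281])]
tape [(0.93, [391, 161, 436, 194])]
{'time': 0.9, 'joints': array([ 9.84385020e-01,  3.13152049e-01,  4.61136727e-02,  1.30361530e+00,
       -2.01480447e-05,  1.43119036e+00]), 'qvel': array([-0.00065034, -0.00076525, -0.00019841,  0.00067028, -0.00101642,
       -0.00024154]), 'tau': array([ 8.72311784e-05, -4.80445969e+01,  2.98814607e+01,  3.68112623e-06,
        1.36490746e-05,  5.45958841e-06]), 'ee_pos': array([0.2484895 , 0.51857882, 0.23135609]), 'eef_rot': array([ 0.35048741,  1.54217811, -0.35028781]), 'force': array([-0.34132429,  0.43874362, -0.84080531]), 'ft_torque': array([0.07990119, 0.00934212, 0.01775195]), 'opening': 0.08541480990823266}
[[ 0.     0.432  0.902]
 [ 0.     0.902 -0.432]
 [-1.     0.     0.   ]]
0.0187
```

View pics/top0.png

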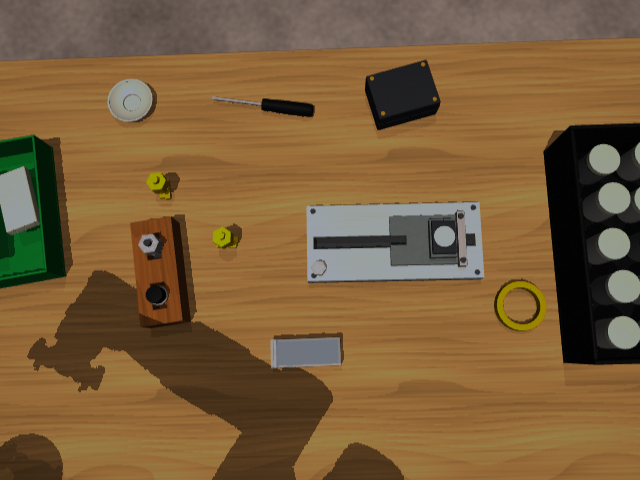

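View pics/side0.png

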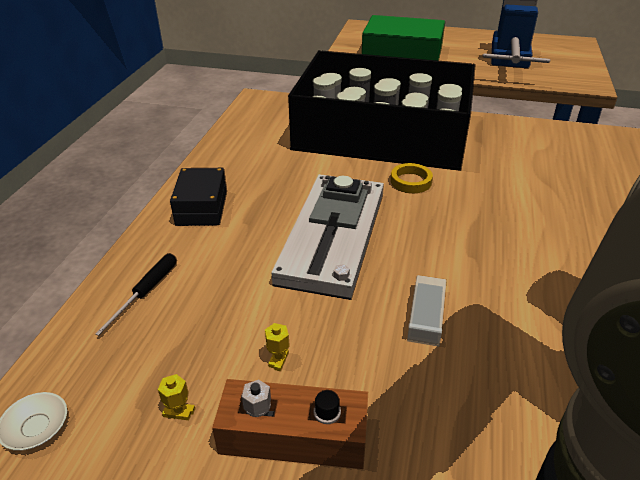

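The top view shows the grey T-bolt at about (149,244) in the rack, the knob at (157,294), and the plate with slot x from 314 to 405. The jig is at (388–456), the stop at 460 and the spare nut at (319,268). The side view agrees. The yellow look-alikes stand loose on the bench. I'll measure finer next.

```bash
python3 - <<'E'
from h import *
im=env.get_image("top")[:,:,::-1]
a=cv2.resize(im[195:290,300:490],None,fx=4.2,fy=4.2,interpolation=cv2.INTER_CUBIC)
b=cv2.resize(im[210:335,120:200],None,fx=4.2,fy=4.2,interpolation=cv2.INTER_CUBIC)[:, :]
print(a.shape,b.shape)
cv2.imwrite("pics/plate.png",a)
s=env.get_image("side")[:,:,::-1]
c=cv2.resize(s[370:470,205:375],None,fx=2.7,fy=2.7,interpolation=cv2.INTER_CUBIC)
o=np.zeros((525,800,3),np.uint8);o[:b.shape[0],:b.shape[1]]=b;o[:c.shape[0],340:340+c.shape[1]]=c[:, :460]
cv2.imwrite("pics/rack.png",o)
for n,k in(("top","plate"),("top","jig"),("top","rack"),("side","clamp"),("top","clamp"),("top","stop")):
    for r in env.cut_out(n,k)[:2]:
        m=r["pixels"].astype(np.uint8); cs,_=cv2.findContours(m,0,1); q=cv2.minAreaRect(max(cs,key=cv2.contourArea)); print(n,k,round(r["p"],2),np.round(r["box"]).tolist(),np.round(cv2.boxPoints(q),1).tolist(),m.sum())
E
```

```text
(399, 798, 3) (525, 336, 3)
top plate 0.84 [309.0, 204.0, 484.0, 283.0] [[305.5, 205.3000030517578], [481.6000061035156, 201.1999969482422], [483.3999938964844, 278.70001220703125], [307.29998779296875, 282.79998779296875]] 9597
top jig 0.91 [386.0, 214.0, 460.0, 265.0] [[389.0, 215.0], [457.0, 215.0], [457.0, 265.0], [389.0, 265.0]] 3185
top rack 0.8 [132.0, 218.0, 188.0, 326.0] [[129.1999969482422, 221.0], [179.1999969482422, 215.6999969482422], [190.5, 322.3999938964844], [140.39999389648438, 327.6000061035156]] 4370
top rack 0.68 [496.0, 281.0, 545.0, 333.0] [[488.1000061035156, 290.29998779296875], [536.4000244140625, 274.20001220703125], [551.9000244140625, 320.70001220703125], [503.6000061035156, 336.79998779296875]] 1106
side clamp 0.87 [161.0, 373.0, 192.0, 418.0] [[154.6999969482422, 379.29998779296875], [185.6999969482422, 372.0], [196.3000030517578, 416.79998779296875], [165.39999389648438, 424.1000061035156]] 1160
side clamp 0.69 [262.0, 325.0, 291.0, 368.0] [[264.0, 324.0], [286.8999938964844, 321.8999938964844], [291.20001220703125, 369.0], [268.29998779296875, 371.1000061035156]] 873
top clamp 0.77 [136.0, 234.0, 163.0, 260.0] [[138.0, 234.0], [162.0, 234.0], [162.0, 257.0], [138.0, 257.0]] 449
top clamp 0.73 [147.0, 170.0, 169.0, 200.0] [[142.6999969482422, 182.3000030517578], [155.10000610351562, 167.8000030517578], [178.60000610351562, 188.0], [166.1999969482422, 202.39999389648438]] 477
top stop 0.86 [456.0, 212.0, 467.0, 269.0] [[454.70001220703125, 211.3000030517578], [463.79998779296875, 210.8000030517578], [467.1000061035156, 265.70001220703125], [458.0, 266.29998779296875]] 495
top stop 0.29 [389.0, 215.0, 458.0, 266.0] [[389.0, 214.0], [457.0, 214.0], [457.0, 265.0], [389.0, 265.0]] 3216
```

View pics/plate.png

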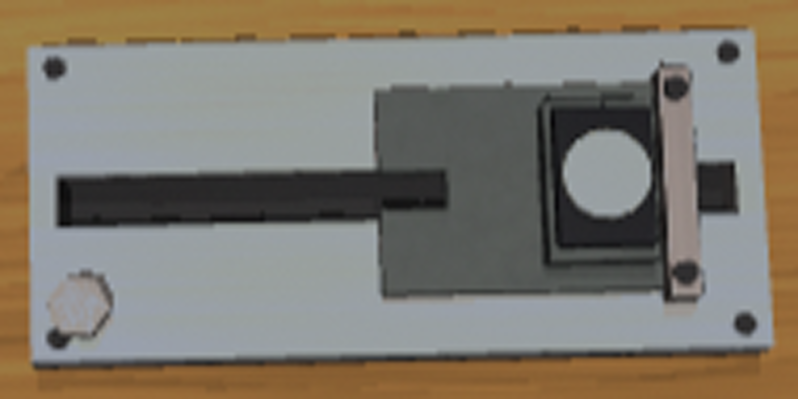

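View pics/rack.png

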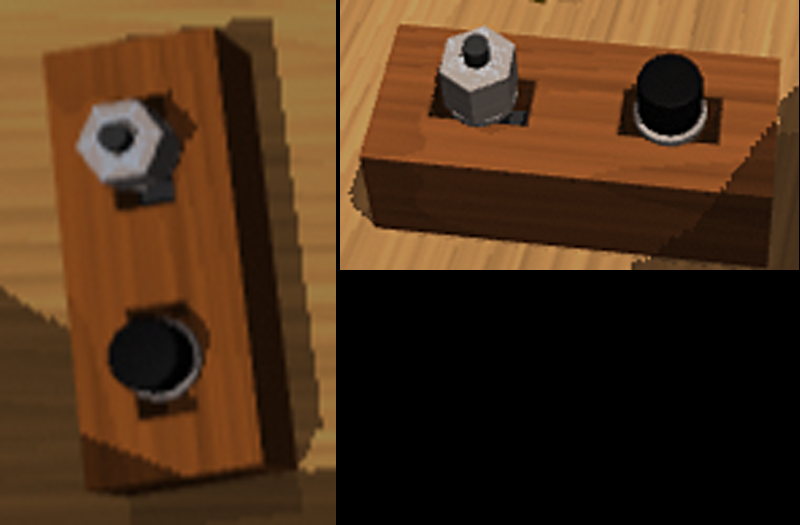

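The plate crop shows the face corners, the slot and the fork bottom near crop (446,189). In the rack crop the nut's centre is near (122,141), with its vertices pointing left and right, so the flats face along the rack's x. Now I'll convert to world positions.

```bash
python3 - <<'E'
from h import *
P=lambda u,v,z:ray("top",300+(u+.5)/4.2-.5,195+(v+.5)/4.2-.5,z)[:2]
c=[P(*q,.032) for q in((28,47),(752,31),(771,347),(35,362))]
mm=lambda a:np.round(np.array(a)*1000,1).tolist()
print("plate corners",mm(c),"centre",mm(np.mean(c,0)),[round(1e3*np.linalg.norm(c[i]-c[(i+1)%4])) for i in range(4)])
d=(c[0]+c[3]-c[1]-c[2]);print("yaw",np.degrees(np.arctan2(d[1],d[0])))
s1=P(57,178,.032),P(735,162,.032);s2=P(62,226,.032),P(737,213,.032)
for a,b in(s1,s2):print("slot",mm(a),mm(b),np.degrees(np.arctan2(*(a-b)[::-1])))
ctr=(sum(s1)+sum(s2))/4;print("slot centre",mm(ctr))
print("fork bottom",mm(P(446,171,.042)),mm(P(446,208,.042)),"jig front corners",mm(P(375,90,.042)),mm(P(382,298,.042)),"back top",mm(P(652,84,.042)))
Q=lambda u,v,z:ray("top",120+(u+.5)/4.2-.5,210+(v+.5)/4.2-.5,z)[:2]
print("nut verts",mm([Q(*q,.090) for q in((79,143),(166,140),(100,101),(142,97),(100,182),(145,182))]),"stub",mm(Q(118,137,.1)))
r=[Q(*q,.06) for q in((43,58),(216,28),(263,465),(88,490))]
print("rack",mm(r),mm(np.mean(r,0)));d=r[0]+r[1]-r[2]-r[3];print("rack yaw",np.degrees(np.arctan2(d[1],d[0])),[round(1e3*np.linalg.norm(r[i]-r[(i+1)%4])) for i in range(4)])
R_=lambda u,v,z:ray("side",205+(u-340+.5)/2.7-.5,370+(v+.5)/2.7-.5,z)[:2]
print("side: rack corner",mm([R_(403,25,.06),R_(779,59,.06),R_(360,157,.06),R_(768,197,.06)]),"stub top",mm(R_(476,42,.1)),"nut top",mm(R_(478,58,.09)))
E
```

```text
plate corners [[618.7, 15.7], [615.4, -302.9], [475.9, -301.0], [478.9, 15.6]] centre [547.2, -143.2] [319, 140, 317, 140]
yaw 89.42377868277283
slot [559.4, 4.2] [557.1, -291.4] 89.54915218216466
slot [538.1, 2.5] [534.6, -290.6] 89.31965606911419
slot centre [547.3, -143.8]
fork bottom [555.3, -164.6] [539.1, -163.8] jig front corners [592.1, -135.6] [500.9, -134.5] back top [590.9, -255.7]
nut verts [[546.6, 308.2], [546.8, 271.7], [564.2, 299.9], [565.4, 282.2], [529.9, 299.0], [529.3, 280.1]] stub [546.8, 288.7]
rack [[589.9, 335.0], [600.7, 260.1], [412.7, 236.8], [404.4, 310.3]] [501.9, 285.5]
rack yaw 7.334167889766889 [76, 189, 74, 187]
side: rack corner [[599.1, 263.1], [414.1, 239.0], [591.5, 337.3], [405.7, 313.0]] stub top [547.7, 291.8] nut top [547.1, 293.2]
```

```bash
cat >> h.py <<'E'
def go(x,y,z,yaw):
    "world target mm, tool-y yaw deg -> shift in tool axes mm, turn rad; from measured pose"
    s=env.state();M=Ro.from_rotvec(s["eef_rot"]).as_matrix()
    d=M.T@(np.array([x,y,z])-1e3*np.array(s["ee_pos"])); y0=np.degrees(np.arctan2(M[1,1],M[0,1]))
    t=np.radians((y0-yaw+180)%360-180)
    print("pos",np.round(1e3*np.array(s["ee_pos"]),1),"yaw",round(y0,2),"tilt",np.round(M[:,0],3),"F",np.round(s["force"],1),"T",np.round(s["ft_torque"],3),"open",round(1e3*s["opening"],1),"t",round(s["time"],2),"j6",round(s["joints"][5],2))
    print("MOVE",np.round(d,1),round(t,3), "j6 after", round(s["joints"][5]+t,2))
E
python3 -c "
from h import *
go(547,290.5,130,127.3)"
```

```text
pos [248.5 518.6 231.3] yaw 64.4 tilt [ 0.  0. -1.] F [-1.   0.8  0.2] T [ 0.008 -0.014 -0.021] open 85.3 t 1.3 j6 1.43
MOVE [101.3 -76.7 367.8] -1.098 j6 after 0.33
```

Request:
drive_tool([
  [0, -8, 37, -0.11],
  [10, -16, 74, -0.22],
  [20, -24, 111, -0.33],
  [35, -32, 147, -0.44],
  [50, -40, 184, -0.55],
  [65, -48, 221, -0.66],
  [80, -56, 258, -0.77],
  [95, -64, 295, -0.88],
  [101, -77, 368, -1.098],
  [101, -77, 368, -1.098],
], gripper=65, force=40)

```text
time: 2.13
ee_pos: [0.5485, 0.2879, 0.129]
eef_rot: [-0.514, 1.51, 0.513]
force: [0.8, 0.4, -0.0]
opening: 0.0558
```

```bash
python3 -c "
from h import *
go(547,290.5,65,127.3)
save('top','hov.png',(100,190,240,340),4)
"
```

```text
pos [548.5 287.9 129. ] yaw 127.58 tilt [-0.001 -0.001 -1.   ] F [ 0.8  0.4 -0. ] T [0.009 0.017 0.014] open 55.8 t 2.13 j6 -0.3
MOVE [64.   2.9  0.5] 0.005 j6 after -0.3
```

View pics/hov.png

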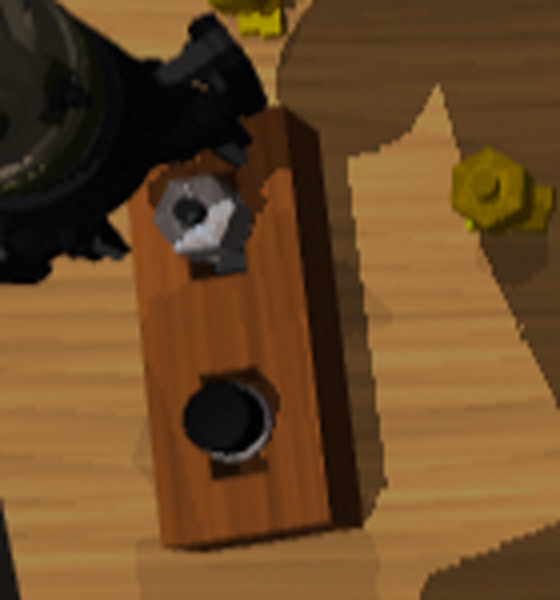

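The nut sits between the open fingers. Descending.

Request:
drive_tool([
  [15, 1, 0, 0],
  [30, 2, 0, 0],
  [45, 3, 0.5, 0],
  [55, 3, 0.5, 0],
  [60, 3, 0.5, 0],
  [62, 3, 0.5, 0],
  [64, 3, 0.5, 0],
  [64, 3, 0.5, 0],
  [64, 3, 0.5, 0],
  [64, 3, 0.5, 0],
], gripper=65)

```text
time: 3.02
ee_pos: [0.5462, 0.2931, 0.0671]
eef_rot: [-0.51, 1.509, 0.51]
force: [0.0, -0.1, 0.5]
opening: 0.0554
```

Request:
drive_tool([
  [0, 0, 0, 0],
  [0, 0, 0, 0],
  [0, 0, 0, 0],
  [0, 0, 0, 0],
  [0, 0, 0, 0],
  [0, 0, 0, 0],
  [0, 0, 0, 0],
  [0, 0, 0, 0],
  [0, 0, 0, 0],
  [0, 0, 0, 0],
], gripper=0, force=25)

```text
time: 3.85
ee_pos: [0.546, 0.293, 0.0669]
eef_rot: [-0.51, 1.509, 0.51]
force: [-0.2, 0.2, 5.6]
opening: 0.0316
```

```bash
python3 -c "
from h import *
go(547,290.5,65,67.3)
"
```

```text
pos [546.  293.   66.9] yaw 127.31 tilt [ 0.001  0.    -1.   ] F [-0.2  0.2  5.6] T [-0.141  0.152 -0.014] open 31.6 t 3.85 j6 -0.29
MOVE [ 1.9 -2.6 -0.7] 1.047 j6 after 0.76
```

Request:
drive_tool([
  [0, 0, 0, 0],
  [0, 0, 0, 0],
  [-1, 0, 0, 0],
  [-1, 0, 0, 0.12],
  [-1, 0, 0, 0.24],
  [-1, 0, 0, 0.36],
  [-1, 0, 0, 0.48],
  [-1, 0, 0, 0.6],
  [-1, 0, 0, 0.72],
  [-1, 0, 0, 0.84],
], gripper=60)

```text
time: 4.68
ee_pos: [0.5454, 0.2928, 0.0669]
eef_rot: [0.153, 1.566, -0.153]
force: [-0.9, 0.5, -0.6]
opening: 0.0511
```

Request:
drive_tool([
  [0, 0, 0, 0.1],
  [0, 0, 0, 0.207],
  [0, 0, 0, 0.207],
  [0, 0, 0, 0.207],
  [0, 0, 0, 0.207],
  [0, 0, 0, 0.207],
  [0, 0, 0, 0.207],
  [0, 0, 0, 0.207],
  [0, 0, 0, 0.207],
  [0, 0, 0, 0.207],
], gripper=0, force=60)

```text
time: 5.52
ee_pos: [0.5456, 0.2929, 0.0672]
eef_rot: [0.31, 1.549, -0.31]
force: [0.5, 0.3, 0.7]
opening: 0.0308
```

Request:
drive_tool([
  [-5, 0, 0, 0],
  [-15, 0, 0, 0],
  [-30, 0, 0, 0],
  [-50, 0, 0, 0],
  [-70, 0, 0, 0],
  [-80, 0, 0, 0],
  [-80, 0, 0, 0],
  [-80, 0, 0, 0],
  [-80, 0, 0, 0],
  [-80, 0, 0, 0],
])

```text
time: 6.35
ee_pos: [0.5447, 0.2925, 0.1457]
eef_rot: [0.31, 1.551, -0.312]
force: [0.4, 0.7, -2.4]
opening: 0.0309
```

```bash
python3 -c "
from h import *
go(548,-75,130,150-.6)
"
```

```text
pos [544.7 292.5 145.7] yaw 67.32 tilt [-0.003 -0.001 -1.   ] F [ 0.4  0.7 -2.4] T [-0.032  0.01  -0.049] open 30.9 t 6.35 j6 0.76
MOVE [  16.1 -337.8  144.7] -1.433 j6 after -0.67
```

Request:
drive_tool([
  [0, -30, 13, -0.12],
  [0, -64, 27, -0.24],
  [0, -98, 42, -0.36],
  [0, -132, 56, -0.48],
  [0, -166, 71, -0.6],
  [0, -200, 86, -0.72],
  [0, -234, 100, -0.84],
  [0, -268, 115, -0.96],
  [0, -302, 130, -1.08],
  [6, -330, 141, -1.2],
])

```text
time: 7.18
ee_pos: [0.5486, -0.0682, 0.1412]
eef_rot: [-0.624, 1.479, 0.623]
force: [0.9, 0.9, -2.7]
opening: 0.031
```

```bash
python3 -c "
from h import *
go(548,-75,100,149.4)
"
```

```text
pos [548.6 -68.2 141.2] yaw 135.72 tilt [ 0.001 -0.    -1.   ] F [ 0.9  0.9 -2.7] T [-0.037 -0.033  0.016] open 31.0 t 7.18 j6 -1.07
MOVE [41.3 -4.3 -5.3] -0.239 j6 after -1.31
```

Request:
drive_tool([
  [10, -1, -1, -0.08],
  [20, -2, -3, -0.16],
  [30, -3, -4, -0.2],
  [41, -4, -5, -0.239],
  [41, -4, -5, -0.239],
  [41, -4, -5, -0.239],
  [41, -4, -5, -0.239],
  [41, -4, -5, -0.239],
  [41, -4, -5, -0.239],
  [41, -4, -5, -0.239],
])

```text
time: 8.02
ee_pos: [0.5483, -0.0722, 0.1009]
eef_rot: [-0.804, 1.416, 0.803]
force: [0.2, 0.6, -2.1]
opening: 0.0307
```

```bash
python3 -c "
from h import *
go(548,-75,85,149.4)
im=env.get_image('top')[:,:,::-1]; s=env.get_image('side')[:,:,::-1]
a=cv2.resize(im[180:290,290:490],None,fx=4,fy=4,interpolation=cv2.INTER_CUBIC)[:,:400]
b=cv2.resize(s[180:310,240:400],None,fx=4,fy=4,interpolation=cv2.INTER_CUBIC)[:,:400]
o=np.zeros((520,800,3),np.uint8);o[:440,:400]=a;o[:,400:800]=b[:, 100:500] if b.shape[1]>=500 else b
p=1e-3*np.array([0,0,0])+env.state()['ee_pos']
for dz in (-.039,-.031,-.007,.033):
  q=p+[0,0,dz]; print(dz,px('top',q).round(1),px('side',q).round(1))
cv2.imwrite('pics/hs.png',o)
"
```

```text
pos [548.3 -72.2 100.9] yaw 149.12 tilt [ 0.001 -0.    -1.   ] F [ 0.2  0.6 -2.1] T [ 0.052  0.006 -0.013] open 30.7 t 8.02 j6 -1.31
MOVE [15.9 -1.2 -2.6] -0.005 j6 after -1.31
-0.039 [355.3 238.9] [323.9 232.7]
-0.031 [355.4 238.1] [323.9 229.2]
-0.007 [355.7 235.6] [323.8 218.2]
0.033 [356.2 231.3] [323.8 199.3]
```

View pics/hs.png

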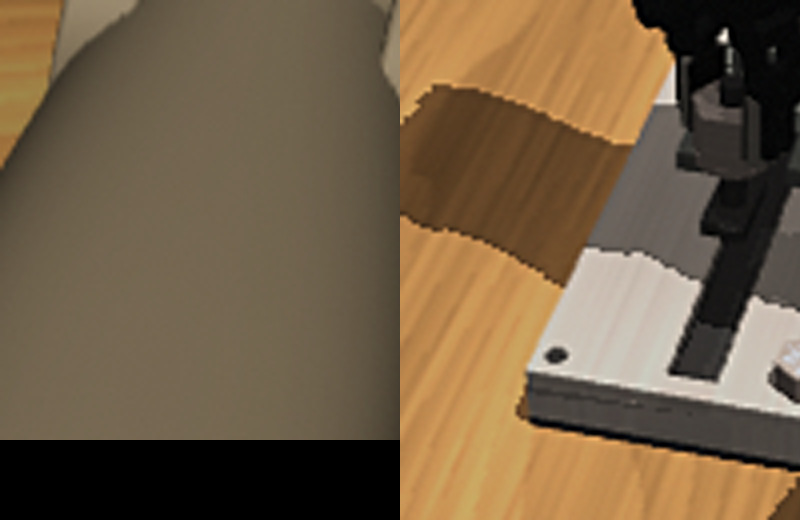

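The top view is blocked by the arm. In the side view the bolt hangs at panel (730,200), its head lengthwise above the slot. The near slot end shows at panel (670,373) and (718,380). Now cross-checking against the side camera.

```bash
python3 -c "
from h import *
S=lambda u,v,z:(1e3*ray('side',240+(u-400+.5)/4-.5,180+(v+.5)/4-.5,z)).round(1)
print('slot end',S(670,373,.032),S(718,380,.032))
print('slot further: ',S(722,262,.032),S(750,300,.032))
print('expected slot end px',px('side',[.5585,.0045,.032]),px('side',[.5365,.0045,.032]))
for x in(-10,10):
  for z in(61.9,69.9): p=px('side',[.5483+x/1e3,-.0522,z/1e3]);print(x,z,((p-[240,180])*4+[400,0]).round())
im=env.get_image('side')[:,:,::-1][205:285,285:365]
cv2.imwrite('pics/z.png',cv2.resize(im,None,fx=7,fy=7,interpolation=cv2.INTER_CUBIC))
"
```

```text
slot end [558.8   5.   32. ] [537.9   4.5  32. ]
slot further:  [555.1 -72.1  32. ] [536.8 -49.4  32. ]
expected slot end px [307.37329994 272.7167741 ] [319.91636336 274.76171757]
-10 61.9 [747. 242.]
-10 69.9 [747. 227.]
10 61.9 [702. 235.]
10 69.9 [702. 221.]
```

View pics/z.png

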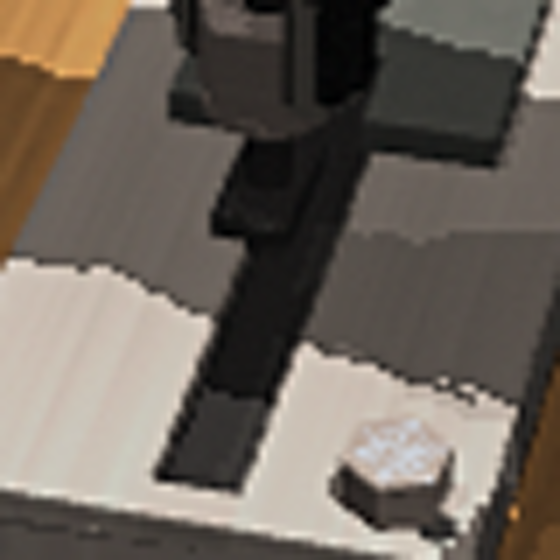

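Request:
drive_tool([
  [8, 0.5, -0.3, 0],
  [16, 0.5, -0.3, 0],
  [22, 0.5, -0.3, 0],
  [26, 0.5, -0.3, 0],
  [28, 0.5, -0.3, 0],
  [30, 0.5, -0.3, 0],
  [31.5, 0.5, -0.3, 0],
  [33, 0.5, -0.3, 0],
  [34, 0.5, -0.3, 0],
  [34, 0.5, -0.3, 0],
])

```text
time: 9.0
ee_pos: [0.5473, -0.0723, 0.0662]
eef_rot: [-0.804, 1.417, 0.804]
force: [-0.2, 1.0, -1.7]
opening: 0.0308
```

```bash
python3 -c "
from h import *
go(547.7,-75,52,149.4)
"
```

```text
pos [547.3 -72.3  66.2] yaw 149.12 tilt [ 0.  0. -1.] F [-0.2  1.  -1.7] T [ 0.011  0.007 -0.02 ] open 30.8 t 9.0 j6 -1.31
MOVE [14.2 -1.7 -2.1] -0.005 j6 after -1.31
```

It's entering freely.

Request:
drive_tool([
  [2, 0, 0, 0],
  [4, 0, 0, 0],
  [6, 0, 0, 0],
  [8, 0, 0, 0],
  [10, 0, 0, 0],
  [12, 0, 0, 0],
  [13, 0, 0, 0],
  [14, 0, 0, 0],
  [14, 0, 0, 0],
  [14, 0, 0, 0],
])

```text
time: 9.83
ee_pos: [0.5473, -0.0722, 0.0523]
eef_rot: [-0.804, 1.417, 0.804]
force: [-0.3, 0.5, -2.3]
opening: 0.0308
```

```bash
python3 -c "
from h import *
go(546.5,-154,52,149.4)
"
```

```text
pos [547.3 -72.2  52.3] yaw 149.12 tilt [-0.  0. -1.] F [-0.3  0.5 -2.3] T [-0.003  0.044  0.018] open 30.8 t 9.83 j6 -1.31
MOVE [  0.3 -41.3 -70.6] -0.005 j6 after -1.31
```

Request:
drive_tool([
  [0, -5, -9, 0],
  [0, -10, -18, 0],
  [0, -15, -27, 0],
  [0, -20, -36, 0],
  [0, -25, -45, 0],
  [0, -30, -53, 0],
  [0, -34, -60, 0],
  [0, -37.5, -66, 0],
  [0, -39.5, -68.5, 0],
  [0, -41, -70.5, 0],
])

```text
time: 10.67
ee_pos: [0.5463, -0.1544, 0.0522]
eef_rot: [-0.803, 1.417, 0.803]
force: [0.2, -0.0, -2.5]
opening: 0.0309
```

```bash
python3 -c "
from h import *
go(546.9,-157,52,149.4)
"
```

```text
pos [ 546.3 -154.4   52.2] yaw 149.08 tilt [ 0.  0. -1.] F [ 0.2 -0.  -2.5] T [ 0.009 -0.003  0.093] open 30.9 t 10.67 j6 -1.45
MOVE [ 0.2 -1.9 -1.9] -0.006 j6 after -1.45
```

Request:
drive_tool([
  [0, -0.3, -0.4, 0],
  [0, -0.5, -0.8, 0],
  [0, -0.8, -1.2, 0],
  [0, -1, -1.6, 0],
  [0, -1.2, -2, 0],
  [0, -1.4, -2.3, 0],
  [0, -1.5, -2.5, 0],
  [0, -1.5, -2.5, 0],
  [0, -1.5, -2.5, 0],
  [0, -1.5, -2.5, 0],
])

```text
time: 11.5
ee_pos: [0.5463, -0.1567, 0.0523]
eef_rot: [-0.804, 1.417, 0.804]
force: [0.0, -1.1, -3.4]
opening: 0.0311
```

Request:
drive_tool([
  [0, -0.2, -0.3, 0],
  [0, -0.3, -0.5, 0],
  [0, -0.5, -0.8, 0],
  [0, -0.6, -1, 0],
  [0, -0.6, -1, 0],
  [0, -0.6, -1, 0],
  [0, -0.6, -1, 0],
  [0, -0.6, -1, 0],
  [0, -0.6, -1, 0],
  [0, -0.6, -1, 0],
])

```text
time: 12.33
ee_pos: [0.5463, -0.1579, 0.0523]
eef_rot: [-0.804, 1.417, 0.804]
force: [1.6, 0.1, -2.2]
opening: 0.0308
```

Request:
drive_tool([
  [0, -0.2, -0.3, 0],
  [0, -0.3, -0.5, 0],
  [0, -0.5, -0.8, 0],
  [0, -0.6, -1, 0],
  [0, -0.6, -1, 0],
  [0, -0.6, -1, 0],
  [0, -0.6, -1, 0],
  [0, -0.6, -1, 0],
  [0, -0.6, -1, 0],
  [0, -0.6, -1, 0],
])

```text
time: 13.17
ee_pos: [0.5463, -0.159, 0.0523]
eef_rot: [-0.804, 1.417, 0.804]
force: [1.4, 1.9, -1.7]
opening: 0.0308
```

```bash
python3 -c "
from h import *
go(546.5,-160,52,149.4)
"
```

```text
pos [ 546.3 -159.    52.3] yaw 149.12 tilt [ 0.  0. -1.] F [ 1.4  1.9 -1.7] T [ 0.231 -0.03  -0.016] open 30.8 t 13.17 j6 -1.46
MOVE [ 0.3 -0.7 -0.8] -0.005 j6 after -1.46
```

Request:
drive_tool([
  [0, -0.1, -0.2, 0],
  [0, -0.2, -0.4, 0],
  [0, -0.3, -0.6, 0],
  [0, -0.3, -0.6, 0],
  [0, -0.3, -0.6, 0],
  [0, -0.3, -0.6, 0],
  [0, -0.3, -0.6, 0],
  [0, -0.3, -0.6, 0],
  [0, -0.3, -0.6, 0],
  [0, -0.3, -0.6, 0],
])

```text
time: 14.0
ee_pos: [0.5463, -0.1592, 0.0523]
eef_rot: [-0.803, 1.416, 0.805]
force: [0.4, 5.2, -1.2]
opening: 0.031
```

```bash
python3 -c "
from h import *
go(546.5,-160,52,149.4)
"
```

```text
pos [ 546.3 -159.2   52.3] yaw 149.14 tilt [ 0.     0.001 -1.   ] F [ 0.4  5.2 -1.2] T [ 1.196 -0.12   0.015] open 31.0 t 14.0 j6 -1.46
MOVE [ 0.3 -0.6 -0.6] -0.005 j6 after -1.46
```

Seat found at y ≈ -159.0. Now backing off 0.7 mm and lowering by feel.

Request:
drive_tool([
  [0, 0.3, 0.6, 0],
  [0.5, 0.3, 0.6, 0],
  [1, 0.3, 0.6, 0],
  [1.5, 0.3, 0.6, 0],
  [2, 0.3, 0.6, 0],
  [2.4, 0.3, 0.6, 0],
  [2.4, 0.3, 0.6, 0],
  [2.4, 0.3, 0.6, 0],
  [2.4, 0.3, 0.6, 0],
  [2.4, 0.3, 0.6, 0],
])

```text
time: 14.83
ee_pos: [0.5463, -0.1591, 0.0498]
eef_rot: [-0.804, 1.417, 0.804]
force: [0.6, 4.4, -2.0]
opening: 0.0305
```

Request:
drive_tool([
  [0.2, 0, 0, 0],
  [0.4, 0, 0, 0],
  [0.6, 0, 0, 0],
  [0.6, 0, 0, 0],
  [0.6, 0, 0, 0],
  [0.6, 0, 0, 0],
  [0.6, 0, 0, 0],
  [0.6, 0, 0, 0],
  [0.6, 0, 0, 0],
  [0.6, 0, 0, 0],
])

```text
time: 15.67
ee_pos: [0.5463, -0.1591, 0.0493]
eef_rot: [-0.804, 1.417, 0.804]
force: [0.0, 4.0, -0.0]
opening: 0.0307
```

Request:
drive_tool([
  [0.2, 0.1, 0.2, 0],
  [0.4, 0.1, 0.2, 0],
  [0.6, 0.1, 0.2, 0],
  [0.6, 0.1, 0.2, 0],
  [0.6, 0.1, 0.2, 0],
  [0.6, 0.1, 0.2, 0],
  [0.6, 0.1, 0.2, 0],
  [0.6, 0.1, 0.2, 0],
  [0.6, 0.1, 0.2, 0],
  [0.6, 0.1, 0.2, 0],
])

```text
time: 16.5
ee_pos: [0.5463, -0.159, 0.0492]
eef_rot: [-0.804, 1.417, 0.803]
force: [-2.0, 2.9, 5.8]
opening: 0.0308
```

```bash
python3 -c "
from h import *
go(546.5,-159,52,149.4)
"
```

```text
pos [ 546.3 -159.    49.2] yaw 149.11 tilt [ 0. -0. -1.] F [-2.   2.9  5.8] T [ 0.613  0.422 -0.015] open 30.8 t 16.5 j6 -1.46
MOVE [-2.8 -0.1  0.1] -0.005 j6 after -1.46
```

Request:
drive_tool([
  [-0.6, 0, 0, 0.1],
  [-0.6, 0, 0, 0.2],
  [-0.6, 0, 0, 0.3],
  [-0.6, 0, 0, 0.4],
  [-0.6, 0, 0, 0.5],
  [-0.6, 0, 0, 0.6],
  [-0.6, 0, 0, 0.7],
  [-0.6, 0, 0, 0.8],
  [-0.6, 0, 0, 0.9],
  [-0.6, 0, 0, 1.0],
])

```text
time: 17.33
ee_pos: [0.5472, -0.1582, 0.0493]
eef_rot: [-0.021, 1.569, 0.023]
force: [3.0, 6.6, 0.4]
opening: 0.0309
```

```bash
python3 -c "
from h import *
go(546.5,-159,49.3,149.1-109)
"
```

```text
pos [ 547.2 -158.2   49.3] yaw 91.58 tilt [ 0.002  0.001 -1.   ] F [3.  6.6 0.4] T [ 1.195 -0.308  0.06 ] open 30.9 t 17.33 j6 -0.45
MOVE [-0.  -0.8 -0.7] 0.899 j6 after 0.45
```

Request:
drive_tool([
  [0, 0.5, 0, 0.1],
  [0, 0.5, 0, 0.2],
  [0, 0.5, 0, 0.3],
  [0, 0.5, 0, 0.4],
  [0, 0.5, 0, 0.5],
  [0, 0.5, 0, 0.6],
  [0, 0.5, 0, 0.7],
  [0, 0.5, 0, 0.8],
  [0, 0.5, 0, 0.9],
  [0, 0.5, 0, 0.9],
])

```text
time: 18.17
ee_pos: [0.5465, -0.1574, 0.0493]
eef_rot: [0.682, 1.462, -0.679]
force: [0.1, 6.0, 2.8]
opening: 0.0311
```

```bash
python3 -c "
from h import *
go(546.5,-159,49.3,149.1-109)
"
```

```text
pos [ 546.5 -157.4   49.3] yaw 40.06 tilt [ 0.     0.002 -1.   ] F [0.1 6.  2.8] T [ 1.25   0.082 -0.011] open 31.1 t 18.17 j6 0.45
MOVE [-0.  -1.   1.3] -0.001 j6 after 0.45
```

Head turned past square. Now easing sideways and lifting to feel for the play.

Request:
drive_tool([
  [0, 0.5, -0.5, 0],
  [0, 0.5, -0.5, 0],
  [-0.5, 0.5, -0.5, 0],
  [-1, 0.5, -0.5, 0],
  [-1.5, 0.5, -0.5, 0],
  [-2, 0.5, -0.5, 0],
  [-2, 0.5, -0.5, 0],
  [-2, 0.5, -0.5, 0],
  [-2, 0.5, -0.5, 0],
  [-2, 0.5, -0.5, 0],
])

```text
time: 19.0
ee_pos: [0.5461, -0.1574, 0.051]
eef_rot: [0.678, 1.463, -0.678]
force: [1.9, 4.7, -8.3]
opening: 0.0308
```

Request:
drive_tool([
  [-0.5, 0, 0, 0],
  [-1, 0, 0, 0],
  [-1.5, 0, 0, 0],
  [-1.5, 0, 0, 0],
  [-1.5, 0, 0, 0],
  [-1.5, 0, 0, 0],
  [-1.5, 0, 0, 0],
  [-1.5, 0, 0, 0],
  [-1.5, 0, 0, 0],
  [-1.5, 0, 0, 0],
])

```text
time: 19.83
ee_pos: [0.5461, -0.1575, 0.0525]
eef_rot: [0.678, 1.463, -0.678]
force: [2.9, 4.7, -14.5]
opening: 0.0306
```

```bash
python3 -c "
from h import *
go(546.5,-159,49.3,149.1-109)
"
```

```text
pos [ 546.1 -157.5   52.5] yaw 40.25 tilt [-0.  0. -1.] F [  2.9   4.7 -14.5] T [ 0.969 -0.595  0.055] open 30.6 t 19.83 j6 0.45
MOVE [ 3.2 -0.7  1.4] 0.003 j6 after 0.45
```

Request:
drive_tool([
  [0, 0.3, -0.4, 0],
  [0, 0.6, -0.8, 0],
  [0, 0.6, -0.8, 0],
  [0, 0.6, -0.8, 0],
  [0, 0.6, -0.8, 0],
  [0, 0.6, -0.8, 0],
  [0, 0.6, -0.8, 0],
  [0, 0.6, -0.8, 0],
  [0, 0.6, -0.8, 0],
  [0, 0.6, -0.8, 0],
])

```text
time: 20.67
ee_pos: [0.5462, -0.1572, 0.0529]
eef_rot: [0.677, 1.462, -0.679]
force: [1.1, -2.1, -14.2]
opening: 0.0309
```

```bash
python3 -c "
from h import *
go(546.5,-159,49.3,149.1-109)
save('side','s2.png',(270,150,400,300),4)
"
```

```text
pos [ 546.2 -157.2   52.9] yaw 40.23 tilt [-0.    -0.001 -1.   ] F [  1.1  -2.1 -14.2] T [-0.743 -0.094  0.028] open 30.9 t 20.67 j6 0.45
MOVE [ 3.6 -0.9  1.6] 0.002 j6 after 0.45
```

View pics/s2.png

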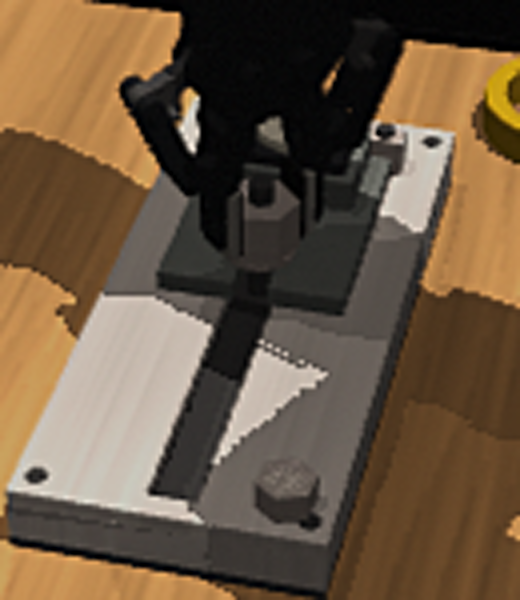

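The side view shows the nut upright on the fork and the jig undisturbed. The lift readings aren't consistent yet, so I'll sample the force at several heights.

Request:
drive_tool([
  [-0.5, 0, 0.2, 0],
  [-1, -0.2, 0.3, 0],
  [-1, -0.2, 0.3, 0],
  [-1, -0.2, 0.3, 0],
  [-1, -0.2, 0.3, 0],
  [-1, -0.2, 0.3, 0],
  [-1, -0.2, 0.3, 0],
  [-1, -0.2, 0.3, 0],
  [-1, -0.2, 0.3, 0],
  [-1, -0.2, 0.3, 0],
])

```text
time: 21.55
ee_pos: [0.5462, -0.1571, 0.0537]
eef_rot: [0.678, 1.463, -0.678]
force: [0.8, -5.7, -18.7]
opening: 0.0309
```

Request:
drive_tool([
  [0.5, 0, 0, 0],
  [1, 0, 0, 0],
  [1.5, 0, 0, 0],
  [1.5, 0, 0, 0],
  [1.5, 0, 0, 0],
  [1.5, 0, 0, 0],
  [1.5, 0, 0, 0],
  [1.5, 0, 0, 0],
  [1.5, 0, 0, 0],
  [1.5, 0, 0, 0],
])

```text
time: 22.38
ee_pos: [0.5463, -0.1572, 0.0531]
eef_rot: [0.678, 1.462, -0.678]
force: [-3.3, -4.4, -10.3]
opening: 0.0306
```

Request:
drive_tool([
  [0.5, 0, 0, 0],
  [1, 0, 0, 0],
  [1, 0, 0, 0],
  [1, 0, 0, 0],
  [1, 0, 0, 0],
  [1, 0, 0, 0],
  [1, 0, 0, 0],
  [1, 0, 0, 0],
  [1, 0, 0, 0],
  [1, 0, 0, 0],
])

```text
time: 23.22
ee_pos: [0.5464, -0.1571, 0.0524]
eef_rot: [0.678, 1.462, -0.678]
force: [-3.3, -4.3, -6.8]
opening: 0.0306
```

Request:
drive_tool([
  [0.4, 0, 0, 0],
  [0.8, 0, 0, 0],
  [0.8, 0, 0, 0],
  [0.8, 0, 0, 0],
  [0.8, 0, 0, 0],
  [0.8, 0, 0, 0],
  [0.8, 0, 0, 0],
  [0.8, 0, 0, 0],
  [0.8, 0, 0, 0],
  [0.8, 0, 0, 0],
])

```text
time: 24.05
ee_pos: [0.5464, -0.1571, 0.0521]
eef_rot: [0.678, 1.461, -0.678]
force: [-4.1, -4.2, -4.0]
opening: 0.0307
```

Request:
drive_tool([
  [0.5, -0.1, 0.2, 0],
  [1, -0.1, 0.2, 0],
  [1.5, -0.1, 0.2, 0],
  [1.5, -0.1, 0.2, 0],
  [1.5, -0.1, 0.2, 0],
  [1.5, -0.1, 0.2, 0],
  [1.5, -0.1, 0.2, 0],
  [1.5, -0.1, 0.2, 0],
  [1.5, -0.1, 0.2, 0],
  [1.5, -0.1, 0.2, 0],
])

```text
time: 24.88
ee_pos: [0.5467, -0.1569, 0.0511]
eef_rot: [0.678, 1.461, -0.677]
force: [-4.8, -1.6, -0.6]
opening: 0.0307
```

Request:
drive_tool([
  [0.3, 0, 0, 0],
  [0.6, 0, 0, 0],
  [0.6, 0, 0, 0],
  [0.6, 0, 0, 0],
  [0.6, 0, 0, 0],
  [0.6, 0, 0, 0],
  [0.6, 0, 0, 0],
  [0.6, 0, 0, 0],
  [0.6, 0, 0, 0],
  [0.6, 0, 0, 0],
])

```text
time: 25.72
ee_pos: [0.5466, -0.1568, 0.0506]
eef_rot: [0.678, 1.461, -0.677]
force: [-5.2, -0.9, 1.5]
opening: 0.0305
```

Request:
drive_tool([
  [0.3, 0, 0, 0],
  [0.6, 0, 0, 0],
  [0.6, 0, 0, 0],
  [0.6, 0, 0, 0],
  [0.6, 0, 0, 0],
  [0.6, 0, 0, 0],
  [0.6, 0, 0, 0],
  [0.6, 0, 0, 0],
  [0.6, 0, 0, 0],
  [0.6, 0, 0, 0],
])

```text
time: 26.55
ee_pos: [0.5466, -0.1567, 0.05]
eef_rot: [0.678, 1.461, -0.677]
force: [-5.9, -1.0, 0.2]
opening: 0.0307
```

Request:
drive_tool([
  [0, -0.3, -0.3, 0],
  [0, -0.6, -0.5, 0],
  [0.3, -0.6, -0.5, 0],
  [0.6, -0.6, -0.5, 0],
  [0.9, -0.6, -0.5, 0],
  [0.9, -0.6, -0.5, 0],
  [0.9, -0.6, -0.5, 0],
  [0.9, -0.6, -0.5, 0],
  [0.9, -0.6, -0.5, 0],
  [0.9, -0.6, -0.5, 0],
])

```text
time: 27.38
ee_pos: [0.5465, -0.1568, 0.0492]
eef_rot: [0.678, 1.46, -0.676]
force: [-6.2, 2.5, 12.1]
opening: 0.0307
```

```bash
python3 -c "
from h import *
go(546.5,-157,49.3,149.1-109)
"
```

```text
pos [ 546.5 -156.8   49.2] yaw 40.29 tilt [ 0.003  0.    -1.   ] F [-6.2  2.5 12.1] T [0.337 1.449 0.059] open 30.7 t 27.38 j6 0.45
MOVE [-0.1 -0.1  0.1] 0.003 j6 after 0.45
```

Request:
drive_tool([
  [-0.4, 0, 0, 0],
  [-1, -0.3, -0.3, 0],
  [-1, -0.6, -0.5, 0],
  [-1, -0.9, -0.8, 0],
  [-1, -0.9, -0.8, 0],
  [-1, -0.9, -0.8, 0],
  [-1, -0.9, -0.8, 0],
  [-1, -0.9, -0.8, 0],
  [-1, -0.9, -0.8, 0],
  [-1, -0.9, -0.8, 0],
])

```text
time: 28.22
ee_pos: [0.5464, -0.1569, 0.0493]
eef_rot: [0.679, 1.459, -0.675]
force: [-1.0, 2.8, 6.1]
opening: 0.031
```

Request:
drive_tool([
  [-0.3, 0, 0, 0],
  [-0.6, 0, 0, 0],
  [-0.9, 0, 0, 0],
  [-1.2, 0, 0, 0],
  [-1.2, 0, 0, 0],
  [-1.2, 0, 0, 0],
  [-1.2, 0, 0, 0],
  [-1.2, 0, 0, 0],
  [-1.2, 0, 0, 0],
  [-1.2, 0, 0, 0],
])

```text
time: 29.05
ee_pos: [0.5459, -0.157, 0.0493]
eef_rot: [0.679, 1.46, -0.676]
force: [4.7, 2.9, 0.8]
opening: 0.0306
```

Request:
drive_tool([
  [-0.3, 0, 0, 0],
  [-0.6, 0, 0, 0],
  [-0.9, 0, 0, 0],
  [-1.2, 0, 0, 0],
  [-1.2, 0, 0, 0],
  [-1.2, 0, 0, 0],
  [-1.2, 0, 0, 0],
  [-1.2, 0, 0, 0],
  [-1.2, 0, 0, 0],
  [-1.2, 0, 0, 0],
])

```text
time: 29.88
ee_pos: [0.5456, -0.157, 0.0497]
eef_rot: [0.679, 1.461, -0.676]
force: [4.9, 2.4, -4.6]
opening: 0.0308
```

Request:
drive_tool([
  [0.3, 0.6, 0.5, 0],
  [0.3, 0.6, 0.5, 0.1],
  [0.3, 0.6, 0.5, 0.2],
  [0.3, 0.6, 0.5, 0.3],
  [0.3, 0.6, 0.5, 0.4],
  [0.3, 0.6, 0.5, 0.5],
  [0.3, 0.6, 0.5, 0.6],
  [0.3, 0.6, 0.5, 0.6],
  [0.3, 0.6, 0.5, 0.6],
  [0.3, 0.6, 0.5, 0.6],
])

```text
time: 30.72
ee_pos: [0.5464, -0.1572, 0.0493]
eef_rot: [1.135, 1.255, -1.132]
force: [6.4, 1.2, -6.6]
opening: 0.0311
```

```bash
python3 -c "
from h import *
go(546.5,-157,49.3,40.2-34.4)
"
```

```text
pos [ 546.4 -157.2   49.3] yaw 5.88 tilt [ 0.002  0.001 -1.   ] F [ 6.4  1.2 -6.6] T [ 0.516 -1.464 -0.033] open 31.1 t 30.72 j6 1.05
MOVE [-0.   0.1 -0.1] 0.001 j6 after 1.05
```

Request:
drive_tool([
  [-1, 0, 0, 0],
  [-2, 0, 0, 0],
  [-2, 0, 0, 0],
  [-2, 0, 0, 0],
  [-2, 0, 0, 0],
  [-2, 0, 0, 0],
  [-2, 0, 0, 0],
  [-2, 0, 0, 0],
  [-2, 0, 0, 0],
  [-2, 0, 0, 0],
])

```text
time: 31.55
ee_pos: [0.5463, -0.1571, 0.0498]
eef_rot: [1.134, 1.256, -1.132]
force: [10.1, 0.8, -17.3]
opening: 0.0307
```

Request:
drive_tool([
  [-1, 0, 0, 0],
  [-2, 0, 0, 0],
  [-2, 0, 0, 0],
  [-2, 0, 0, 0],
  [-2, 0, 0, 0],
  [-2, 0, 0, 0],
  [-2, 0, 0, 0],
  [-2, 0, 0, 0],
  [-2, 0, 0, 0],
  [-2, 0, 0, 0],
])

```text
time: 32.38
ee_pos: [0.5463, -0.1571, 0.0507]
eef_rot: [1.135, 1.257, -1.132]
force: [11.9, -0.0, -23.3]
opening: 0.0307
```

Preload comes out at about 9 N, as predicted (0.6 rad turned, 0.39 rad play). Turning 0.29 rad more for about 22 N.

Request:
drive_tool([
  [1.5, 0.5, 0, 0],
  [3, 1, 0, 0],
  [4, 1.5, 0, 0],
  [4, 1.5, 0, 0.1],
  [4, 1.5, 0, 0.2],
  [4, 1.5, 0, 0.29],
  [4, 1.5, 0, 0.29],
  [4, 1.5, 0, 0.29],
  [4, 1.5, 0, 0.29],
  [4, 1.5, 0, 0.29],
])

```text
time: 33.22
ee_pos: [0.547, -0.1572, 0.0493]
eef_rot: [1.347, 1.114, -1.346]
force: [6.3, 1.8, -7.2]
opening: 0.0309
```

```bash
python3 -c "
from h import *
go(546.5,-157,49.3,40.2-51)
"
```

```text
pos [ 547.  -157.2   49.3] yaw -10.76 tilt [ 0.  0. -1.] F [ 6.3  1.8 -7.2] T [ 2.560e-01 -1.111e+00 -1.000e-03] open 30.9 t 33.22 j6 1.34
MOVE [-0.  -0.5 -0.1] 0.001 j6 after 1.34
```

Request:
drive_tool([
  [-1, 0, 0, 0],
  [-2, 0, 0, 0],
  [-3, 0, 0, 0],
  [-4, 0, 0, 0],
  [-4, 0, 0, 0],
  [-4, 0, 0, 0],
  [-4, 0, 0, 0],
  [-4, 0, 0, 0],
  [-4, 0, 0, 0],
  [-4, 0, 0, 0],
])

```text
time: 34.05
ee_pos: [0.5468, -0.1571, 0.05]
eef_rot: [1.346, 1.117, -1.347]
force: [12.9, -2.0, -30.4]
opening: 0.0305
```

Request:
drive_tool([
  [-1, 0, 0, 0],
  [-2, 0, 0, 0],
  [-2, 0, 0, 0],
  [-2, 0, 0, 0],
  [-2, 0, 0, 0],
  [-2, 0, 0, 0],
  [-2, 0, 0, 0],
  [-2, 0, 0, 0],
  [-2, 0, 0, 0],
  [-2, 0, 0, 0],
])

```text
time: 34.88
ee_pos: [0.5468, -0.157, 0.0511]
eef_rot: [1.346, 1.117, -1.347]
force: [14.1, -2.2, -35.3]
opening: 0.0308
```

The lift test gives about 21 N of grip. Relaxing the arm, then releasing.

Request:
drive_tool([
  [2, 0.4, 0, 0],
  [4, 0.8, -0.1, 0],
  [6, 1.2, -0.2, 0],
  [7, 1.2, -0.2, 0],
  [7, 1.2, -0.2, 0],
  [7, 1.2, -0.2, 0],
  [7, 1.2, -0.2, 0],
  [7, 1.2, -0.2, 0],
  [7, 1.2, -0.2, 0],
  [7, 1.2, -0.2, 0],
])

```text
time: 35.72
ee_pos: [0.5471, -0.1571, 0.0492]
eef_rot: [1.345, 1.115, -1.347]
force: [-4.5, 0.1, 6.1]
opening: 0.0306
```

Request:
drive_tool([
  [0, 0, 0, 0],
  [0, 0, 0, 0],
  [0, 0, 0, 0],
  [0, 0, 0, 0],
  [0, 0, 0, 0],
  [0, 0, 0, 0],
  [0, 0, 0, 0],
  [0, 0, 0, 0],
  [0, 0, 0, 0],
  [0, 0, 0, 0],
], gripper=58)

```text
time: 36.55
ee_pos: [0.5479, -0.157, 0.049]
eef_rot: [1.346, 1.115, -1.346]
force: [0.5, 0.2, 0.0]
opening: 0.0498
```

Request:
drive_tool([
  [-10, 0, 0, 0],
  [-25, 0, 0, 0],
  [-45, 0, 0, 0],
  [-70, 0, 0, 0],
  [-100, 0, 0, 0],
  [-130, 0, 0, 0],
  [-160, 0, 0, 0],
  [-160, 0, 0, 0],
  [-160, 0, 0, 0],
  [-160, 0, 0, 0],
])

```text
time: 37.38
ee_pos: [0.5477, -0.157, 0.2092]
eef_rot: [1.346, 1.114, -1.346]
force: [-0.2, 1.0, -1.2]
opening: 0.0497
```

```bash
python3 -c "
from h import *
go(248,400,231,64)
save('side','s3.png',(270,150,400,300),4)
"
```

```text
pos [ 547.7 -157.   209.2] yaw -10.74 tilt [ 0. -0. -1.] F [-0.2  1.  -1.2] T [-0.028  0.016  0.016] open 49.7 t 37.38 j6 1.34
MOVE [ -22.  -398.3 -491.4] -1.304 j6 after 0.03
```

View pics/s3.png

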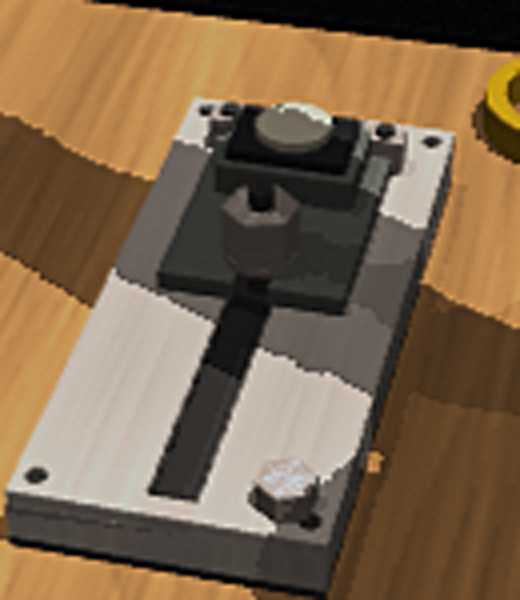

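The nut stands upright on the fork and the jig is against the stop. One numeric check before handing in.

```bash
python3 -c "
from h import *
f=lambda u,v,z:(1e3*ray('side',270+(u+.5)/4-.5,150+(v+.5)/4-.5,z)).round(1)
print('nut top',f(261,205,.072),'stub top',f(261,188,.082),'jig front corners',f(158,272,.042),f(346,300,.042))
print('nut px exp',((px('side',[.5473,-.158,.072])-[270,150])*4).round())
print(env.job_done(), env.state()['time'])
"
```

```text
nut top [ 547.7 -157.8   72. ] stub top [ 547.7 -157.3   82. ] jig front corners [ 592.  -134.7   42. ] [ 501.5 -134.    42. ]
nut px exp [260. 203.]
the job is handed in; nothing more can be done
the job is handed in; nothing more can be done
```

The T-bolt is clamped on the jig's fork and the job is handed in at about 37.5 s of the 64 s; the hand-in reports no verdict.

**What I did**
- I centred the grip on the nut with two grasps, dropped the head through the slot about 86 mm clear of the fork seat, and slid it until the shank touched the fork bottom at about 5 N.
- I lowered the flange onto the fork and turned the nut 109° clockwise. A lift test then showed about 2.3 mm of play.
- I turned the nut another 0.89 rad to take up the play and tighten it, then released it and raised the arm clear.

**Last checks**
- **Clamping force:** the lift test before release put it at about 21 N. The estimate is loose by a few newtons, because side friction of about 3 N made the up and down readings differ, and the slopes came out at 4 to 9 N/mm instead of a clean 8.
- **Bolt position:** the side camera puts the nut at (547.7, -157.8) mm. The fork seat is estimated at (547.3, -158.3) mm, so it is within about 1 mm.
- **Jig:** its front corners read (592.0, -134.7) and (501.5, -134.0) mm, within about 1 mm of the start.
- **Pressing on the jig:** the most I pushed on it through the wrist was about 12 N by the readings taken at the end of each move, well below the 60 N limit.
- **Bystanders:** I never went near the spare nut or the tape, and the spare nut looks unmoved in the last picture. I did not re-image the knob screw after the pick-up, or the whole tape.
- **Head angle:** the head under the plate cannot be seen. That it is square follows only from the nut turn and from the head bearing when lifted.

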